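# Set the spindle of the lens clamping stand and lock its jam nut

### The job

A freshly glued lens stands in the clamping stand. Slacken the brass jam nut, turn the black knob to bring the pressure foot down until it bears on the lens with about 20 N (locking adds some 15 N to that; the glass must never get more than 60 N), then retighten the jam nut firmly, to about 0.4 N m, so that the setting is locked, and let go. Leave the things round the stand where they are.

Things in the scene. Friction and masses are not known exactly. Their poses are not given: they have to be found in the camera images.
- stand: dark green cast C-frame of the lens clamping stand, bolted down: foot plate 164 x 112 x 14 mm, column, arm; no casting above 106 mm. Origin on the bench right under the vertical spindle axis; z up; the column stands 76 mm off towards +x. Knob, jam nut, washer, spindle, foot and nest all lie on this axis. Both threads are right-handed, 4 mm a turn: clockwise from above goes down.
- jam_nut: brass knurled jam nut, 42 mm diameter, 18 mm high, below the knob, above the arm; origin at the centre of its underside, 110 mm above the bench, z up. Clockwise from above tightens it down on its washer; it stays at this height to the eye. It starts only lightly nipped (10 to 22 N), so its starting place is not tight. The keyed washer keeps it from dragging the spindle along.
- nut_grip (a point): centre of the jam nut, 10 mm above its underside: take it here, fingers passing left and right of the knob; 8 mm are free between nut and knob. Slack it turns with 0.02 N m; tight it resists with 0.007 N m per newton on the washer, so 0.4 N m is about 57 N, reached 0.7 to 0.9 rad beyond its starting place. Turned back 0.5 rad from the start it is free.
- lock_washer: steel washer, 44 mm diameter, 3 mm thick, between nut and arm, keyed so that it cannot turn. Origin at the centre of its underside, 107 mm above the bench. The nut presses it on the knob's collar, which locks the spindle and takes up the collar's play: the load on the lens then grows by about 15 N (20 N becomes about 35 N).
- knob_grip (a point): middle of the black fluted knob, 26 mm diameter, 22 mm high, 147 mm above the bench; it stays at this height while the spindle screws down out of it. With the nut slack it turns with a steady 0.03 N m; once the foot bears, it takes about 0.004 N m more per newton on the lens, so some 0.08 N m more at 20 N, which is about 0.5 rad after first touch (37 N per rad).
- foot: swivel pressure foot under the spindle, steel, 45 mm diameter, with a worn black rubber face; origin at the centre of the steel plate's underside, z up. The rubber stands out 2.2 to 2.9 mm below it, differently each time, and starts 0.2 to 1.9 mm above the lens, so first touch must be felt. The foot does not turn with the spindle.
- lens: black lens barrel standing loose in the nest of the stand, 57 mm diameter, 40 mm tall, its rim under the foot. Origin at the centre of its underside, 18 mm above the bench, z up.
- glue_bottle: yellow glue bottle with red cap, 41 mm across, 178 mm tall; a bystander. Origin at the centre of its underside.
- dropper_bottle: white dropper bottle with black nozzle, 39 mm across, 80 mm tall; a bystander. Origin at the centre of its underside.
- film_can_1: black film can with grey lid, 34 mm across, 50 mm tall; a bystander. Origin at the centre of its underside.
- film_can_2: grey film can with black lid, 34 mm across, 50 mm tall; a bystander. Origin at the centre of its underside.
- eraser: blue and white eraser, 21 x 46 x 13 mm; a bystander. Origin at the centre of its underside.
- lens_cap: black lens cap, 52 mm across, 11 mm thick; a bystander. Origin at the centre of its underside.
- camera: silver and black rangefinder camera, 70 x 138 x 83 mm; a bystander. Origin at the centre of its underside.
Mind the look-alikes: they are no part of the job. There is more than one size of the stand; the one meant has the size given above.

How it is judged (in metres and radians):
On the way, in this order (a step that is already met when the one before it is completed fails the run):
1. the jam nut is slackened: it no longer presses on its washer (contact force between jam_nut and lock_washer below 2 N), for 0.2 s.
2. with the nut still slack, the foot bears on the lens with 10 to 30 N (contact force between foot and lens between 10 and 30 N and contact force between jam_nut and lock_washer below 6 N), for 0.3 s.
At the end, for the whole second after the job is handed in: The foot bears on the lens with 16 to 50 N, the jam nut is tight on its washer with 35 to 95 N (about 0.25 to 0.65 N m), the lens still stands upright in the nest, within 5 mm of the spindle axis, and everything is at rest (contact force between foot and lens between 16 and 50 N and contact force between jam_nut and lock_washer between 35 and 95 N and horizontal distance between lens and stand below 0.005 m and angle between lens's own z axis and vertical below 0.04 rad and linear speed of lens below 0.01 m/s and angular speed of jam_nut below 0.05 rad/s); the robot touches nothing.
It fails at once if the lens gets more than 60 N from the foot (contact force between foot and lens above 60 N).
It fails at once if the jam nut is overtightened: more than 140 N (1 N m) on its washer (contact force between jam_nut and lock_washer above 140 N).
It fails at once if a bystander is moved by more than 3 cm (distance of any of glue_bottle, dropper_bottle, film_can_1, film_can_2, eraser, lens_cap, camera from where it was at the start of the episode above 0.03 m).
It also fails if it takes over 72 s, if anything falls off the work surface, if the arm or the gripper's body presses on something with over 40 N, if the wrist force passes 120 N, or if a joint passes its speed limit or range.

### The arm

A 7-joint arm with a two-finger parallel gripper is mounted at the origin on a cart in front of the work surface, level with it; the furniture and walls round the work are solid. World frame = base frame: x ahead of the robot, y to its left, z up, the work surface at z = 0. Lengths are in mm, angles in rad, forces in N, time in s.
With the tool pointing down it reaches from about 400 to 925 mm from the base axis. Payload 5.6 kg.
Tool frame: the origin (TCP) lies midway between the tips of the shut fingers; the grasp point (between the pads) lies 19 mm behind it; z points along the fingers, y is the line along which they close (so a half turn about z gives the same grasp; the last joint's range is limited). The gripper opens to 85 mm and grips with 20 to 120 N. Pads are 22 mm wide; open, the fingers measure 114 mm over their backs; the gripper's body (76 mm by 85 mm) begins 54 mm behind the grasp point. The pads swing forward as they close: fully open they stand 13 mm farther back than shut.
Start: joints at [1.233, 0.468, -0.012, 1.603, 0.006, 1.071, -0.056], TCP at [188.815, -621.978, 231.29] pointing down, gripper open.
Joint ranges: [-2.53, 2.53], [-0.31, 2.02], [-1.57, 1.55], [0.28, 2.44], [-1.29, 4.43], [0.15, 1.84], [-2.92, 2.92]. Speed limits (rad/s): [2.57, 2.57, 3.14, 3.14, 3.14, 3.14, 3.14].

### API

Orientations are given as a unit quaternion [w, x, y, z].
In Python, from rig import * gives the robot as it stands. Calls block until the motion is done:
- move_ptp(position, orientation): joint-space move of the TCP to a pose.
- servo_line(position, orientation=None, max_speed=150): straight line of the TCP; orientation=None keeps the orientation; max_speed is the mean speed in mm/s.
- move_joints(angles): joint-space move.
- gripper_open() and clamp(squeeze=None): open the fingers fully, or close them until they stop; squeeze is the grip in N (None keeps the last).
- hold(seconds).
- inverse_kinematics(position, orientation): joint angles nearest the present ones, or None.
- sense(): the state.
- capture(name): name is "side" or "top"; returns the picture (400x640x3 uint8, blue, green, red); there is no depth.
- camera_info(name): a dict with "mtx" (3x3 intrinsics, pixels), "rvec" (rotation vector, rad) and "tvec" (3), from world to camera coordinates, as OpenCV has them. Camera axes: x right, y down, z forward; pixel columns grow to the right and rows downward; lengths in mm; the calibration is good to about 2 mm. A picture is of the moment at which its call begins. camera_info takes no time and is no camera call.
A pose or a line that the arm cannot do raises Unreachable and nothing moves.
- sign_off(): hands the job in; it is judged then, once.
Trained networks look in the newest picture that a camera, given by its name, has taken for a name from the list of things; names that differ only in an ending like _2 or _b are one class to them, and where a whole thing is asked for, a point or a joint stands for the part that bears it (a point fixed in the world has none). Each returns a list of dicts, best first, with "conf" (0 to 1); they miss things now and then, are a little off and sometimes report something else, mostly with a low value. They report only what shows in the picture. A call takes as long as a camera call. They do not tell look-alikes from the thing itself.
- recognise(camera, target): "point" ([x, y, z] in mm, in world coordinates, good to about 4 mm: the middle of the surface that is visible of it).
- tip_of(camera, target): "point" ([x, y, z] in mm, in world coordinates, good to about 4 mm: a listed point, or the origin of a listed thing).
The state is a dict: "time": time; "joints": joint angles; "joint_vel": joint speeds; "effort": joint torques, N m; "position": TCP position; "tool_rot": TCP orientation; "ft_force": force on the tool from outside, world axes, zero at the start; "wrist_torque": the same for the moment, N m; "gripper_width": finger opening in mm; "gripper_force": force on a finger pad.
Only numpy, scipy, OpenCV 4.12 (cv2) and the standard library are available. Lean on these libraries where they do the work, as an engineer would, in place of code of your own. Each camera call takes 0.05 s, during which the arm holds its last target. There are 200 camera calls.

## Working session

There is one attempt and no reset: what is moved stays moved. The work goes in short steps, each a Python script; the robot and the scene stay as the last script left them, time stands still between calls to the robot, and variables do not carry over. Pictures are saved under pics/ and viewed, at most 10 in all, crops included, and the job is handed in when it is done.

```bash
ls; mkdir -p pics; python3 - <<'E'
from rig import *
import cv2
for n in("side","top"):
    cv2.imwrite(f"pics/{n}0.png",capture(n))
    for t in("stand","jam_nut","nut_grip","knob_grip","lens"):
        for f in(recognise,tip_of):
            try: print(n,t,f.__name__,[(round(d["conf"],2),[round(float(v)) for v in d["point"]]) for d in f(n,t)])
            except Exception as e: print(n,t,f.__name__,repr(e))
s=sense();print(s)
E
```

```text
pics
side stand call [(0.84, [514, 42, 24])]
side stand call [(0.65, [485, 65, -2]), (0.62, [408, 232, -2])]
side jam_nut call [(0.6, [412, 221, 92]), (0.58, [675, 58, 50]), (0.54, [490, 52, 125])]
side jam_nut call [(0.78, [485, 62, 114]), (0.57, [410, 233, 79])]
side nut_grip call [(0.83, [486, 52, 127]), (0.51, [412, 229, 86])]
side nut_grip call [(0.63, [485, 68, 119]), (0.47, [412, 233, 82])]
side knob_grip call [(0.55, [487, 54, 134]), (0.38, [492, 51, 110])]
side knob_grip call [(0.8, [485, 64, 148]), (0.42, [406, 240, 102]), (0.3, [686, 65, -1])]
side lens call [(0.64, [493, 40, 54])]
side lens call [(0.74, [484, 62, 19])]
top stand call [(0.97, [501, 72, 13]), (0.69, [421, 233, 7])]
top stand call [(0.77, [487, 65, 0]), (0.59, [410, 236, -2])]
top jam_nut call [(0.53, [477, 71, 124]), (0.49, [407, 234, 91])]
top jam_nut call [(0.61, [482, 64, 108]), (0.38, [413, 235, 78])]
top nut_grip call [(0.58, [481, 74, 128]), (0.45, [409, 232, 93])]
top nut_grip call [(0.59, [408, 238, 86]), (0.48, [486, 66, 119])]
top knob_grip call [(0.7, [485, 69, 160]), (0.64, [408, 232, 108])]
top
[... 177 characters left out ...]
1.23298215,  0.46748273, -0.01156907,  1.60271143,  0.00599308,
        1.0714245 , -0.05627803]), 'joint_vel': array([-0.0018943 , -0.00045514,  0.00062188, -0.00171832, -0.00056346,
        0.00097511,  0.00056243]), 'effort': array([ 6.81585752e-04, -5.32246006e+01,  2.15531053e-02, -2.51632261e+01,
        1.14641551e-02,  1.10689482e-03, -8.68991577e-06]), 'position': array([ 188.80576847, -621.96897249,  231.29681591]), 'tool_rot': array([ 8.91069628e-06,  9.89161126e-01,  1.46834145e-01, -2.25866872e-05]), 'ft_force': array([-1.12212502,  0.70821447,  1.27957372]), 'wrist_torque': array([-0.00713272,  0.0340952 , -0.01432482]), 'gripper_force': 0.0, 'gripper_width': 85.04583215842764}
```

View pics/side0.png

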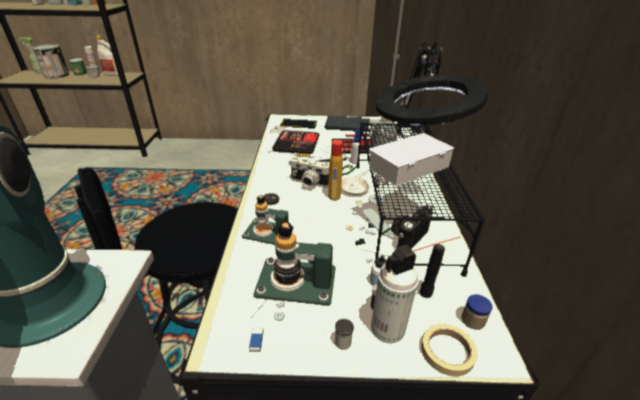

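View pics/top0.png

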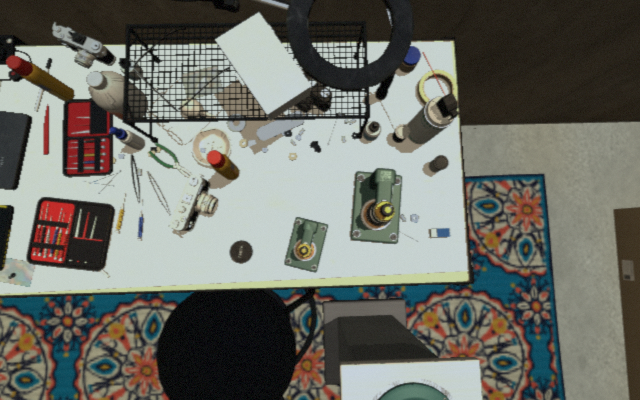

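Candidates: the large stand with its knob at top px (380,212) / side px (287,240), networks ≈ (486,65), knob 148 high. The small stand is at top px (304,250) / side px (263,213), ≈ (409,234), knob about 100 high. The heights given match the large one. I'll check it in a close crop.

```bash
python3 - <<'E'
from rig import *
import cv2,numpy as np
a=cv2.imread("pics/side0.png")[210:310,240:340];b=cv2.imread("pics/top0.png")[160:260,330:430]
cv2.imwrite("pics/crop.png",np.hstack([cv2.resize(x,(400,400),interpolation=cv2.INTER_CUBIC) for x in(a,b)]))
for n in("side","top"):
    c=camera_info(n)
    for z in(0,110,128,136,158):
        print(n,z,cv2.projectPoints(np.array([[486.,65,z]]),c["rvec"],c["tvec"],c["mtx"],None)[0].ravel().round(1))
s=sense();print(s["time"]);
for yaw in (0,.5,1,1.57,-.5,-1,-1.57):
    q=[0,np.cos(yaw/2),np.sin(yaw/2),0]
    j=inverse_kinematics([486,65,200],q);print(yaw,None if j is None else np.round(j,3))
E
```

```text
side 0 [288.1 281.4]
side 110 [286.3 243.2]
side 128 [285.9 236.4]
side 136 [285.8 233.2]
side 158 [285.4 224.5]
top 0 [374.2 215.2]
top 110 [382.3 211.7]
top 128 [383.8 211. ]
top 136 [384.5 210.7]
top 158 [386.5 209.8]
1.1
0 [ 0.403  0.33  -0.711  1.98   0.268  0.925 -2.015]
0.5 [ 0.456  0.348 -0.777  1.977  0.303  0.933 -1.545]
1 [ 0.51   0.37  -0.849  1.974  0.342  0.944 -1.08 ]
1.57 [ 0.55   0.389 -0.902  1.972  0.373  0.954 -0.537]
-0.5 [ 0.318  0.307 -0.606  1.985  0.219  0.914 -2.471]
-1 [-1.115  0.396  1.135  2.065 -0.444  0.95  -2.313]
-1.57 [ 0.793  0.626 -1.309  1.962  0.686  1.105  2.332]
```

View pics/crop.png

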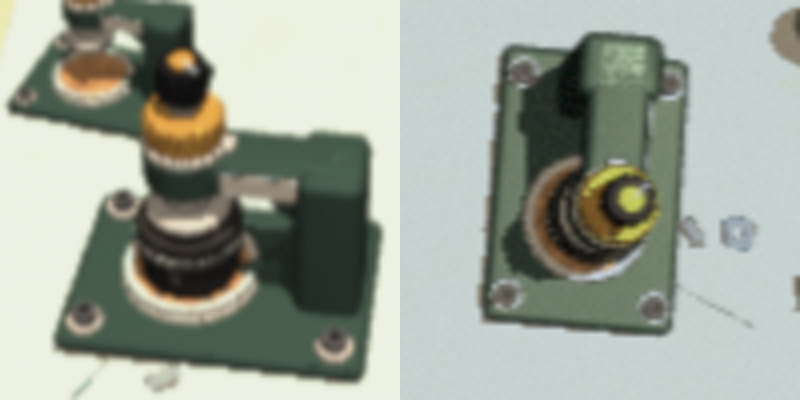

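The crop confirms the large stand. Black knob with brass centre is at top px (388,209.5), the brass nut at (384.5,211.7), and the side view columns match x=486. The axis is therefore about (486, 63). I'll retract, swing in and test the direction of j7.

```bash
python3 - <<'E'
from rig import *
import numpy as np
s=sense();q0=s["tool_rot"]
servo_line([142,-469,285],max_speed=300)
j=sense()["joints"].copy();j[0]=-0.13
move_joints(j);s=sense();print(s["time"],s["position"].round(1),s["joints"].round(3),s["tool_rot"].round(3))
for yaw in np.linspace(-3,3,9):
    q=[0,np.cos(yaw/2),np.sin(yaw/2),0]
    k=inverse_kinematics([486,63,190],q);print(round(yaw,2),None if k is None else np.round(k,3))
j=s["joints"].copy();j[6]+=.3;t=sense()["time"];move_joints(j)
s=sense();print(s["time"]-t,s["tool_rot"].round(3),s["position"].round(1))
t=s["time"];j[6]-=.05;move_joints(j);print(sense()["time"]-t)
t=sense()["time"]
for i in range(6):
    hold(.1);s=sense();print(s["wrist_torque"].round(4),s["ft_force"].round(2),s["effort"][6].round(5))
print(s["time"]-t)
E
```

```text
4.0333 [489.   43.8 285.3] [-0.129  0.142 -0.032  1.92   0.006  1.078 -0.073] [0.001 0.675 0.738 0.001]
-3.0 [-0.017  0.265 -0.208  2.015  0.071  0.869  1.449]
-2.25 [ 0.062  0.274 -0.3    2.01   0.104  0.873  2.168]
-1.5 [ 0.143  0.285 -0.394  2.005  0.141  0.877  2.885]
-0.75 [-0.373  0.249  0.203  2.037 -0.066  0.862 -2.454]
0.0 [-0.299  0.249  0.118  2.033 -0.038  0.862 -1.731]
0.75 [-0.228  0.251  0.035  2.028 -0.011  0.863 -1.007]
1.5 [-0.167  0.253 -0.035  2.024  0.011  0.864 -0.279]
2.25 [-0.114  0.257 -0.096  2.021  0.032  0.866  0.452]
3.0 [-0.042  0.262 -0.178  2.016  0.06   0.868  1.175]
0.39170000000000016 [0.001 0.559 0.829 0.   ] [489.1  43.  285.3]
0.25
[ 0.0066 -0.0395 -0.0313] [ 0.21 -0.64  0.31] -0.01085
[ 0.0511 -0.0357 -0.0409] [-0.26 -0.35 -0.37] -0.00036
[-0.0078  0.0037  0.0017] [ 0.03  0.09 -0.42] 0.00039
[ 0.0052 -0.0197 -0.0028] [ 0.44 -0.13 -0.58] 0.00027
[-0.0211  0.0035 -0.0715] [-0.13 -0.53 -0.76] 0.0002
[ 0.0352  0.0141 -0.0206] [-0.11 -0.41  0.58] 0.00013
0.6000000000000005
```

```bash
cat > h.py <<'E'
from rig import *
import numpy as np
def q(y): return [0,np.cos(y/2),np.sin(y/2),0]
def st(tag=""):
    f=[];m=[];
    for i in range(4):
        hold(.05);s=sense();f.append(s["ft_force"]);m.append(s["wrist_torque"])
    print(tag,round(s["time"],2),"p",s["position"].round(1),"f",np.mean(f,0).round(1),"mz",np.mean(m,0)[2].round(3),"e7",s["effort"][6].round(4),"j7",s["joints"][6].round(3),"w",round(s["gripper_width"],1),"gf",round(s["gripper_force"],1),flush=True)
    return np.mean(f,0),s
def j7(target):
    j=inverse_kinematics(P,Q) if 0 else J.copy();j[6]=target;move_joints(j)
E
python3 - <<'E'
from h import *
X,Y=486,63
move_ptp([X,Y,200],q(0));st("above")
servo_line([X,Y,108.5],max_speed=120);st("down")
clamp(20);st("grip20")
E
```

```text
above 7.14 p [486.1  63.  200.1] f [-0.   0.2  0.2] mz 0.004 e7 0.0029 j7 -1.725 w 85.2 gf 0.0
down 8.26 p [486.5  63.1 109.2] f [ 0.3 -0.1  0.3] mz -0.015 e7 -0.0002 j7 -1.697 w 85.7 gf 0.0
grip20 8.93 p [486.2  64.1 109. ] f [-1.6  3.9  5.3] mz 0.03 e7 -0.0165 j7 -1.696 w 41.2 gf 20.7
```

```bash
python3 - <<'E'
from h import *
servo_line([486,64.5,108.5],q(0));st("centred")
clamp(60);st("grip60")
j=sense()["joints"].copy();a=j[6]
for d in (.1,.2,.3,.45,.6,.75):
    j[6]=a+d;move_joints(j);f,s=st(f"+{d}")
E
```

```text
centred 9.38 p [486.2  64.2 108.9] f [-1.9 -0.   5.9] mz 0.07 e7 -0.0651 j7 -1.7 w 41.4 gf 20.8
grip60 9.8 p [486.1  64.2 109.2] f [-2.4  0.2  9. ] mz 0.072 e7 -0.0786 j7 -1.7 w 39.9 gf 59.4
+0.1 10.25 p [486.1  64.2 109.2] f [-0.8  1.2  3.4] mz 0.096 e7 -0.0797 j7 -1.601 w 39.9 gf 62.2
+0.2 10.7 p [486.1  64.2 109.2] f [-1.3  0.5  4.5] mz 0.025 e7 -0.0277 j7 -1.501 w 40.2 gf 62.3
+0.3 11.15 p [486.1  64.1 109.2] f [-1.2  0.1  5.1] mz 0.02 e7 -0.0521 j7 -1.403 w 40.3 gf 62.4
+0.45 11.62 p [486.1  64.1 109.2] f [-1.2  0.4  4.8] mz 0.013 e7 -0.0161 j7 -1.255 w 40.0 gf 62.5
+0.6 12.08 p [486.1  64.1 109.2] f [-1.7  0.3  5.2] mz -0.007 e7 -0.0028 j7 -1.105 w 39.8 gf 62.5
+0.75 12.55 p [486.2  64.1 109.2] f [-1.3  0.5  5.1] mz 0.004 e7 -0.0016 j7 -0.955 w 40.1 gf 62.6
```

```bash
python3 - <<'E'
from h import *
gripper_open();servo_line([486.1,64.1,200],max_speed=200)
j=sense()["joints"].copy();j[6]=2.75;move_joints(j)
servo_line([486.1,64.1,200]);f,s=st("turned")
servo_line([486.1,64.1,132],max_speed=100);clamp(20);f,s=st("grip20")
E
```

```text
turned 17.23 p [486.1  64.1 200. ] f [-0.1  0.7  0.2] mz -0.006 e7 -0.0003 j7 2.75 w 85.6 gf 0.0
grip20 18.84 p [486.3  64.1 132.3] f [-1.  -0.1  4.2] mz 0.02 e7 -0.0034 j7 2.771 w 25.0 gf 21.3
```

```bash
python3 - <<'E'
from h import *
clamp(40);j=sense()["joints"].copy();a=j[6];j[6]=a
for i in range(8):
    j[6]-=.1;move_joints(j);e=[]
    for k in range(3):
        s=sense();e.append(round(float(s["effort"][6]),4));hold(.03)
    print(round(s["time"],2),round(a-s["joints"][6],3),e,s["wrist_torque"][2].round(3),round(s["gripper_width"],1))
    if max(map(abs,e))>.09:break
E
```

```text
19.38 0.098 [-0.1636, -0.0366, 0.0131] -0.063 24.4
```

```bash
cat > turn.py <<'E'
from h import *
import sys
def turn(step,n,stop,settle=.12,ref=2.771):
    j=sense()["joints"].copy();j[6]=round(j[6],3)
    for i in range(n):
        j[6]+=step;move_joints(j);hold(settle);e=[];m=[]
        for k in range(3):
            s=sense();e.append(s["effort"][6]);m.append(s["wrist_torque"][2]);hold(.02)
        print(round(s["time"],2),round(ref-s["joints"][6],3),np.round(e,4),"mz",np.mean(m).round(3),"w",round(s["gripper_width"],1),"F",s["ft_force"].round(0),flush=True)
        if abs(np.median(e))>stop:break
E
python3 -c "
from turn import *
turn(-.12,6,.06)"
```

```text
19.81 0.215 [0.0238 0.0211 0.0168] mz -0.011 w 24.5 F [-1. -0.  3.]
20.23 0.335 [0.0235 0.0206 0.0163] mz 0.022 w 24.3 F [-1. -0.  3.]
20.64 0.455 [0.0234 0.0205 0.0162] mz -0.029 w 24.6 F [-2.  0.  4.]
21.06 0.575 [0.0234 0.0205 0.0161] mz 0.011 w 24.3 F [-2. -0.  4.]
21.48 0.695 [0.0233 0.0204 0.016 ] mz -0.007 w 24.4 F [-0. -1.  3.]
21.89 0.815 [0.0232 0.0203 0.0159] mz -0.022 w 24.0 F [-2.  0.  4.]
```

```bash
python3 -c "
from turn import *
turn(-.12,22,.035)"
```

```text
22.31 0.933 [0.0231 0.0202 0.0159] mz 0.006 w 24.6 F [-2.  1.  4.]
22.73 1.053 [0.0233 0.0204 0.0161] mz 0.017 w 24.2 F [-1.  1.  4.]
23.14 1.173 [0.0232 0.0203 0.016 ] mz -0.02 w 24.4 F [-1. -0.  4.]
23.56 1.293 [0.0232 0.0203 0.0159] mz -0.016 w 24.6 F [-1.  1.  4.]
23.98 1.413 [0.0231 0.0203 0.0159] mz -0.008 w 24.3 F [-0.  1.  4.]
24.39 1.533 [0.0231 0.0202 0.0159] mz -0.005 w 24.3 F [-1.  1.  4.]
24.81 1.653 [0.0231 0.0202 0.0159] mz 0.003 w 24.2 F [-2. -0.  4.]
25.23 1.773 [0.0231 0.0202 0.0159] mz 0.004 w 24.5 F [-3. -0.  4.]
25.64 1.893 [0.0232 0.0203 0.016 ] mz -0.005 w 24.6 F [-2.  1.  4.]
26.06 2.013 [0.0249 0.022  0.0177] mz 0.001 w 24.0 F [-1.  1.  4.]
26.48 2.133 [0.0157 0.0167 0.0157] mz -0.019 w 24.4 F [-1.  2.  4.]
26.89 2.253 [0.0307 0.0341 0.0359] mz -0.021 w 24.6 F [-2.  2.  5.]
27.31 2.372 [0.0632 0.0605 0.0596] mz -0.067 w 24.3 F [-1.  2.  4.]
```

```bash
python3 -c "
from turn import *
turn(-.085,2,.12)
hold(.4);st('held')"
```

```text
27.73 2.455 [-0.016  -0.0145  0.0208] mz 0.027 w 24.1 F [-1.  1.  5.]
28.14 2.54 [0.0312 0.032  0.0324] mz -0.014 w 24.3 F [-1.  2.  5.]
held 28.76 p [486.3  64.2 132.5] f [-1.8  1.   5. ] mz -0.034 e7 0.0328 j7 0.231 w 24.2 gf 39.8
```

```bash
python3 -c "
from turn import *
turn(-.012,3,.2,.05)"
```

```text
29.09 2.551 [-0.0894 -0.0966 -0.1036] mz 0.113 w 24.1 F [-2.  1.  5.]
29.44 2.564 [-0.0861 -0.084  -0.0829] mz 0.093 w 24.0 F [-2.  1.  6.]
29.79 2.576 [-0.0897 -0.0873 -0.0856] mz 0.072 w 24.3 F [-1.  1.  5.]
```

```bash
python3 - <<'E'
from turn import *
gripper_open();st("open")
servo_line([486.2,64.1,200],max_speed=200)
j=sense()["joints"].copy();j[6]=1.5;move_joints(j)
servo_line([486.2,64.1,200]);servo_line([486.2,64.1,108.5],max_speed=120)
clamp(80);f,s=st("grip")
turn(-.2,4,.2,ref=s["joints"][6])
E
```

```text
open 30.62 p [486.3  64.2 132.5] f [ 0.4  0.1 -0.1] mz -0.014 e7 -0.0001 j7 0.195 w 85.5 gf 0.0
grip 34.19 p [486.5  64.2 109.5] f [-2.1 -0.3  7.7] mz -0.038 e7 0.0182 j7 1.53 w 39.5 gf 79.6
34.65 0.197 [0.0093 0.0136 0.0159] mz 0.015 w 39.3 F [-1.  0. -0.]
35.12 0.397 [0.0495 0.0444 0.0398] mz -0.03 w 39.3 F [-0. -1.  1.]
35.6 0.597 [0.1475 0.1426 0.1364] mz -0.118 w 39.0 F [-1. -1.  3.]
36.08 0.797 [0.1879 0.1826 0.1763] mz -0.122 w 39.4 F [-2. -1.  5.]
```

```bash
python3 -c "
from turn import *
turn(-.12,6,.37,ref=1.53)"
```

```text
36.49 0.915 [0.0326 0.028  0.0221] mz -0.011 w 39.4 F [-2. -2.  4.]
36.91 1.035 [-0.0029 -0.0132 -0.02  ] mz 0.016 w 39.1 F [-3. -2.  5.]
37.33 1.155 [-0.0736 -0.0731 -0.073 ] mz 0.065 w 39.4 F [-3. -1.  5.]
37.74 1.275 [-0.1346 -0.1342 -0.134 ] mz 0.142 w 39.3 F [-2. -1.  5.]
38.16 1.395 [-0.1704 -0.1701 -0.1699] mz 0.175 w 39.4 F [-2. -1.  6.]
38.58 1.514 [-0.2491 -0.2487 -0.2485] mz 0.257 w 39.1 F [-3. -1.  6.]
```

```bash
python3 - <<'E'
from turn import *
turn(-.02,2,.6,.05,ref=1.53)
st("end")
E
```

```text
38.92 1.532 [-0.6932 -0.6961 -0.7   ] mz 0.706 w 39.1 F [-2. -2.  5.]
end 39.14 p [486.4  64.  109.7] f [-2.3 -1.9  5.5] mz 0.757 e7 -0.7353 j7 -0.003 w 39.3 gf 81.8
```

```bash
python3 - <<'E'
from turn import *
turn(.01,7,9,.05,ref=1.53)
E
```

```text
39.48 1.523 [-0.4913 -0.4924 -0.4929] mz 0.489 w 39.4 F [-3. -2.  4.]
39.83 1.513 [-0.2766 -0.2773 -0.2777] mz 0.283 w 39.2 F [-2. -2.  5.]
40.17 1.503 [-0.0291 -0.029  -0.0294] mz 0.048 w 39.1 F [-3. -2.  6.]
40.52 1.494 [0.1713 0.1709 0.1707] mz -0.15 w 39.2 F [-1. -0.  5.]
40.88 1.484 [0.4466 0.441  0.4439] mz -0.431 w 39.4 F [-2. -1.  4.]
41.23 1.473 [0.5483 0.551  0.5538] mz -0.537 w 39.3 F [-1.  0.  5.]
41.58 1.463 [0.4937 0.4918 0.4903] mz -0.54 w 38.9 F [-2. -1.  5.]
```

```bash
python3 - <<'E'
from turn import *
turn(.01,12,9,.03,ref=1.53)
E
```

```text
41.91 1.453 [0.5487 0.5474 0.5468] mz -0.54 w 39.7 F [-3. -1.  4.]
42.24 1.443 [0.5007 0.4992 0.4984] mz -0.495 w 39.9 F [-1. -1.  5.]
42.58 1.433 [0.5604 0.5589 0.5581] mz -0.576 w 39.0 F [-2. -1.  6.]
42.91 1.423 [0.5164 0.5143 0.5128] mz -0.534 w 39.4 F [-2. -1.  6.]
43.24 1.413 [0.49   0.487  0.4849] mz -0.464 w 39.1 F [-3. -0.  4.]
43.58 1.403 [0.4675 0.4645 0.4625] mz -0.468 w 39.7 F [-2. -1.  5.]
43.91 1.393 [0.5413 0.5387 0.5372] mz -0.541 w 39.4 F [-2. -1.  5.]
44.24 1.383 [0.5188 0.5157 0.5136] mz -0.503 w 39.3 F [-2. -1.  5.]
44.58 1.373 [0.5   0.497 0.495] mz -0.488 w 39.2 F [-2. -2.  5.]
44.91 1.363 [0.4881 0.4851 0.483 ] mz -0.508 w 39.5 F [-2. -1.  6.]
45.24 1.353 [0.4821 0.4792 0.4772] mz -0.474 w 38.9 F [-2. -2.  4.]
45.58 1.343 [0.4808 0.478  0.4761] mz -0.477 w 39.4 F [-2. -1.  4.]
```

```bash
python3 - <<'E'
from turn import *
import cv2
turn(-.02,1,9,.05,ref=1.53)
gripper_open();servo_line([486.2,64.1,220],max_speed=200)
st("up")
servo_line([440,-60,280],max_speed=200);st("away")
a=capture("side")[210:310,240:340];b=capture("top")[160:260,330:430]
cv2.imwrite("pics/end.png",np.hstack([cv2.resize(x,(400,400),interpolation=cv2.INTER_CUBIC) for x in(a,b)]))
E
```

```text
45.92 1.362 [0.069  0.0665 0.0666] mz -0.075 w 39.2 F [-1. -0.  4.]
up 47.36 p [485.4  63.9 218.6] f [ 0.  -0.1 -0. ] mz 0.001 e7 0.0005 j7 0.133 w 85.8 gf 0.0
away 48.43 p [440.  -59.  279.4] f [ 0.2 -0.4 -0.8] mz 0.037 e7 -0.0021 j7 0.371 w 85.7 gf 0.0
```

View pics/end.png

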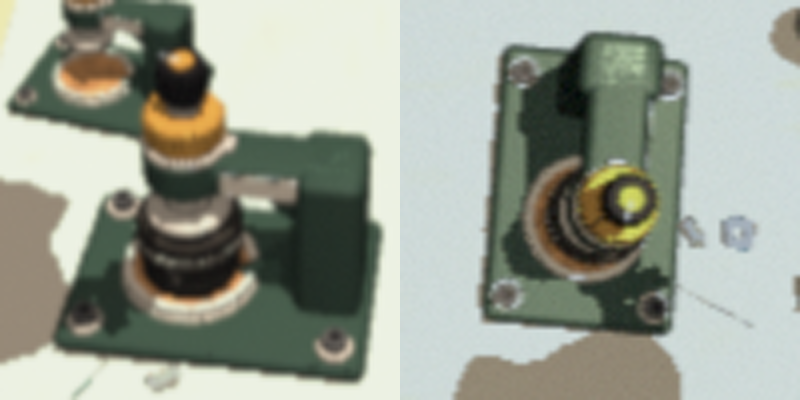

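The lens stands upright in its nest with the foot on it (side crop 190,230). The knob and nut are in place and the gripper is clear, so I'm handing in.

```bash
python3 -c "
from rig import *
print(sign_off())"
```

```text
the job is handed in; nothing more can be done
None
```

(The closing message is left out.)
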